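# Shut and lock the ring display case

## Robot

A 6-joint arm with a two-finger parallel gripper is mounted at the origin on the work surface. World frame = base frame: x ahead of the robot, y to its left, z up, the work surface at z = 0. Lengths are in m, angles in rad, forces in N, time in s.
With the tool pointing down it reaches from about 0.3 to 0.875 m from the base axis. Payload 6.4 kg.
Tool frame: the origin (TCP) lies at the very end of the fingers, on their centre line; the grasp point (between the pads) lies grip_point_offset behind it (grip_point_offset is the distance from the TCP to the grasp point, in m); y points along the fingers, x is the direction in which the jaws open and shut, and the axes are right-handed (so a half turn about y gives the same grasp; the last joint's range is limited). The gripper opens to 85 mm and grips with 20 to 120 N. Pads are 22 mm wide; open, the fingers measure 114 mm over their backs; the gripper's body (76 mm by 85 mm) begins 54 mm behind the grasp point. The pads swing forward as they close: fully open they stand 13 mm farther back than shut.
Start: joints at [0.967, 0.181, 1.607, -0, 1.354, -0.206], TCP at [0.223, 0.53, 0.231] pointing down, gripper open.
Joint ranges: [-2.99, 2.99], [-0.89, 2.07], [0.3, 2.58], [-1.14, 4.28], [0, 2.63], [-3.12, 3.12]. Speed limits (rad/s): [2.57, 2.57, 3.01, 3.14, 3.14, 3.14].

## Interface

Orientations are given as a unit quaternion [w, x, y, z].
In Python, from bench import get_obs, camera, camera_model, hand_in, grip_point_offset gives the robot as it stands.
- The arm moves only by the shell command python3 -m jog 'ROWS'. ROWS is JSON, a list of rows, each a list of 7 numbers: the shift along the tool's x, y, z in mm, then the turn, a rotation vector about the tool's x, y, z in degrees, then the gripper's target within -1 to 1 (shut at 1, half-way at 0, fully open at -1). In form: [[x, y, z, ax, ay, az, grip], ...]. A call has 1 to 8 rows; each row shifts and turns the commanded pose from where the row before left it, along the tool's axes as they then stand; what a row does not reach is not made up. A row lasts 1/12 s, in which the tool goes at most 41.7 mm and 7.16 degrees, less where a joint would pass 70% of its speed; a pose out of reach is approached as far as the arm can. A call is refused whole if a number of a shift passes 41.7 or a number of a turn 7.16, either way. A call with a gripper value outside its range is refused whole. The fingers move at their own pace and stop on an object; the grip force is fixed at half the most. Time passes only in rows, so rows that do not move let the fingers close. It gives the time, the measured TCP pose, the force and the opening at its end, in the units of the state.
- get_obs(): the state, without advancing time (a new reading comes with each control period).
- camera(name): name is "side" or "top" or "wrist"; returns the picture (480x640x3 uint8, blue, green, red); there is no depth.
- camera_model(name): a dict with "K" (3x3 intrinsics, pixels), "pose" (4x4, takes a point from camera to world coordinates). Camera axes: x right, y down, z forward; pixel columns grow to the right and rows downward; lengths in m; the calibration is good to about 2 mm. A picture is of the moment at which its call begins: read the wrist's pose just before it. camera_model takes no time and is no camera call; for the wrist camera it gives the pose at the moment of the call.
- hand_in(): hands the job in, once; it reports no verdict.
The state is a dict: "time_s": time; "q": joint angles; "dq": joint speeds; "joint_efforts": joint torques, N m; "eef_pos": TCP position; "eef_rot": TCP orientation; "wrist_force": force on the tool from outside, world axes, zero at the start; "torque": the same for the moment, N m; "opening": opening from 0.0 (shut) to 1.0 (fully open).
Only numpy, scipy, OpenCV 4.12 (cv2) and the standard library are available. Lean on these libraries where they do the work, as an engineer would, in place of code of your own. Each camera call takes 0.05 s, during which the arm holds its last target.

## Task

The cover of the ring display case on the counter stands ajar. Push it fully shut with the fingertips, then set a fingertip in the slot of the fastener on its front rail and turn it a quarter turn clockwise, all the way to its stop, so that the cover is locked. Do not grip, lift or carry anything, do not raise the cover further, and leave the other things on the counter where they are.

Things in the scene. Friction and masses are not known exactly. Their poses are not given: they have to be found in the camera images.
- case: Low open-topped wooden ring display case with a blue pad and rings inside, fixed to the counter: 250 mm deep (x) by 320 mm wide (y), walls 6 mm thick and 70 mm high. Origin at the centre of its underside; its own x axis points to its hinge side (away from the robot), -x is its front.
- cover (a joint): Opening angle (rad) of the case's hinged cover. 0 = shut at a hard stop, level on the case (underside 70 mm, top 80 mm above the counter); starts ajar, 0.35 to 0.75. An aluminium frame 250 x 320 x 10 mm with a clear window and, along its free front edge, a solid rail 105 mm deep. The hinge is stiff: the cover stays at any angle; a few newtons on the rail move it.
- cover_hinge (a point): Middle of the hinge axis, at the case's rear top edge, 70 mm above the counter. The axis is parallel to the case's y axis; the cover reaches from it towards the front. The point's axes tilt with the cover: x points away from the cover, z out of the cover's top.
- press_left (a point): Point on the top face of the cover's front rail, 25 mm from the free edge and 105 mm to the +y side of the middle (225 mm from the hinge axis). A good place to push the cover shut; moves with the cover.
- press_right (a point): The same on the -y side of the middle.
- fastener (a joint): Turn (rad) of the quarter-turn cam fastener in the cover's rail, CLOCKWISE from above as it grows. 0 = unlocked, slot parallel to the front edge; 1.571 = locked, at a hard stop, slot square to it. Starts at 0 to 0.3. Friction 0.06 N m, no spring: stays where left. It moves a hidden tongue under a lip of the case: shut the cover before turning, with the tongue out it cannot shut.
- collar (a point): Centre of the fixed dark collar round the fastener, at the rail's top face: inner diameter 78 to 84 mm, outer 88 to 94 mm, 16 mm high, so the cheeks (each 18 mm thick, on a steel disc of 72 mm diameter) cannot be gripped from outside.
- slot (a point): Centre of the fastener's slot at its mouth, on the turning axis, on the cover's middle line 55 mm from its front edge, 21 mm above the rail's top (101 mm above the counter when shut). The slot lies between two upright steel cheeks: 30 mm wide, 18 mm deep, 58 mm long, open at both ends. Own y axis runs along the slot and turns with it; z is the turning axis.
- ring_box: Bystander: closed black ring box, 52 x 52 x 42 mm; origin at the centre of its underside. Stands loose by the case; leave alone.
- ring_cone: Bystander: white ceramic ring cone, 42 mm wide, 68 mm tall; origin at the centre of its underside. Stands loose by the case; leave alone.
- loupe: Bystander: folding loupe lying flat, about 65 x 30 x 20 mm; origin at the centre of its underside. Stands loose by the case; leave alone.
- cleaner: Bystander: small white bottle, 40 mm diameter, 105 mm tall; origin at the centre of its underside. Stands loose by the case; leave alone.
- gem_jar: Bystander: small glass jar with a steel cap, 44 mm diameter, 50 mm tall; origin at the centre of its underside. Stands loose by the case; leave alone.
- screwdriver: Bystander: small screwdriver lying on the counter, 130 mm long; origin at the centre of its underside. Stands loose by the case; leave alone.
- tweezers: Bystander: steel tweezers lying on the counter, 150 mm long, 7 mm high; origin at the centre of its underside. Stands loose by the case; leave alone.

How it is judged:
On the way, in this order (a step that is already met when the one before it is completed fails the run):
1. the cover is pushed shut, the fastener not yet locked (value of joint cover below 0.03 rad and value of joint fastener below 1 rad), for 0.1 s.
2. the fastener is turned to its locked stop with the cover shut (value of joint fastener above 1.45 rad and value of joint cover below 0.03 rad), for 0.2 s.
At the end, for the whole second after the job is handed in: The cover is shut (opening angle under 0.03 rad), the fastener is turned to its stop (over 1.45 of 1.571 rad) and at rest, and every other thing is within 30 mm of where it stood (all of step 2 and value of joint fastener below 1.65 rad and velocity of joint fastener between -0.05 and 0.05 rad/s and distance of each of ring_box, ring_cone, loupe, cleaner, gem_jar, screwdriver, tweezers from where it was at the start of the episode below 0.03 m); the robot touches nothing.
It fails at once if the cover is raised beyond where it could have stood at the start (value of joint cover above 0.85 rad).
It fails at once if a bystander is lifted or carried (height (world z) of any of ring_box, ring_cone, loupe, cleaner, gem_jar, screwdriver, tweezers above 0.03 m).
It fails at once if a bystander is pushed more than 40 mm from its place (distance of any of ring_box, ring_cone, loupe, cleaner, gem_jar, screwdriver, tweezers from where it was at the start of the episode above 0.04 m).
It fails at once if a standing bystander is knocked over (angle between any of ring_box, ring_cone, cleaner, gem_jar's own z axis and vertical above 0.5 rad).
It also fails if it takes over 51 s, if anything falls off the work surface, if the arm or the gripper's body presses on something with over 40 N, if the wrist force passes 120 N, or if a joint passes its speed limit or range.

## Working session

There is one attempt and no reset: what is moved stays moved. The work goes in short steps, Python scripts to look and compute and a shell command to move; the robot and the scene stay as the last step left them, time stands still between calls to the robot, and variables do not carry over. Pictures are saved under pics/ and viewed, and the job is handed in when it is done.

```bash
ls; mkdir -p pics; python3 - <<'E'
from bench import *
import cv2, numpy as np
o=get_obs(); print(o); print(grip_point_offset)
for n in ("side","top","wrist"):
    m=camera_model(n); print(n,np.round(m["K"],1).tolist(),np.round(m["pose"],4).tolist())
    cv2.imwrite(f"pics/{n}0.png",camera(n))
E
```

```text
pics
{'time_s': 0.0, 'q': array([ 9.66727853e-01,  1.81563159e-01,  1.60803298e+00, -3.95912332e-06,
        1.35380283e+00, -2.06316725e-01]), 'dq': array([-9.06300700e-04,  1.66312738e-03, -3.46933695e-04, -7.82970292e-04,
        1.17444337e-03,  1.95980032e-05]), 'joint_efforts': array([-1.19068147e-05, -4.44878733e+01, -3.51330650e+01, -3.58618690e-04,
        9.08279268e-03, -7.01376894e-05]), 'eef_pos': array([0.22238851, 0.52963703, 0.23035965]), 'eef_rot': array([-0.58868971,  0.58916625,  0.39076848, -0.39195351]), 'wrist_force': array([-0.5073669 ,  0.20851406,  0.12262986]), 'torque': array([ 0.03445235,  0.02287336, -0.01147014]), 'opening': 0.9997999002485461}
0.0187
side [[440.7, 0.0, 321.5], [0.0, 440.7, 236.5], [0.0, 0.0, 1.0]] [[-0.7374, -0.5204, 0.4306, 0.1877], [-0.6754, 0.5575, -0.4828, 0.4713], [0.0112, -0.6469, -0.7625, 0.81], [0.0, 0.0, 0.0, 1.0]]
top [[477.7, 0.0, 316.1], [0.0, 477.7, 241.2], [0.0, 0.0, 1.0]] [[-0.0194, -0.9968, 0.0774, 0.529], [-0.9996, 0.0179, -0.02, 0.0335], [0.0186, -0.0778, -0.9968, 0.9175], [0.0, 0.0, 0.0, 1.0]]
wrist [[396.0, 0.0, 314.2], [0.0, 396.0, 242.9], [0.0, 0.0, 1.0]] [[0.3877, 0.8861, 0.254, 0.1567], [0.9218, -0.3721, -0.109, 0.5565], [-0.0021, 0.2764, -0.9611, 0.3721], [0.0, 0.0, 0.0, 1.0]]
```

View pics/side0.png

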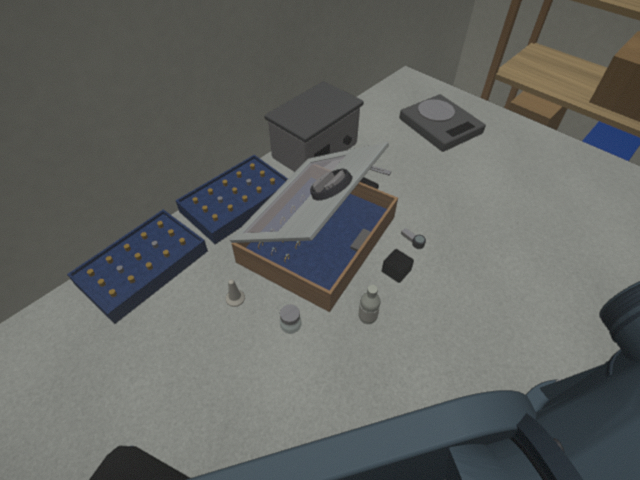

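View pics/top0.png

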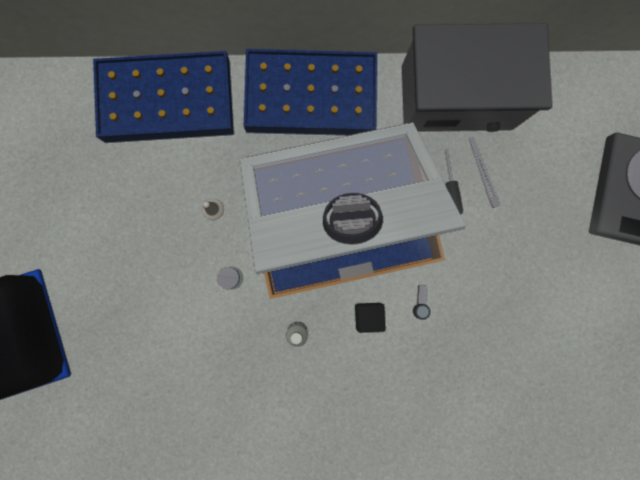

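View pics/wrist0.png

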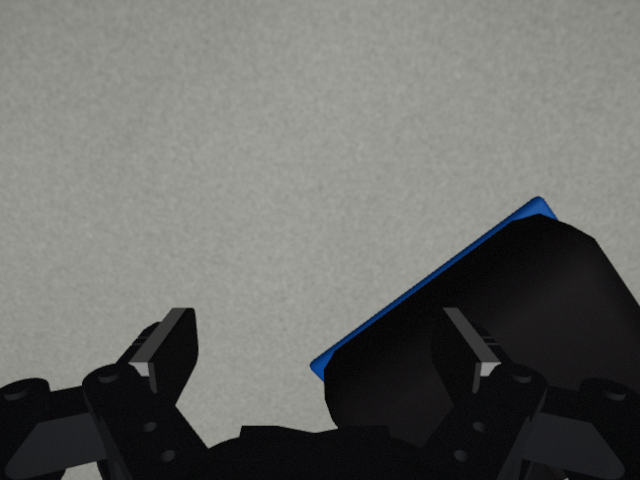

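Side and top show the case at about (350,215) in the top view. It is yawed, the cover is ajar and the collar is at (352,217). The bystanders are a cone (212,209), jar (229,278), bottle (297,334), box (370,317), loupe (422,303), screwdriver (453,180) and tweezers (484,172). I'll zoom in for the corners.

```bash
python3 - <<'E'
import cv2
a=cv2.imread("pics/top0.png")[110:310,200:480]
cv2.imwrite("pics/topz.png",cv2.resize(a,None,fx=2.85,fy=2.85,interpolation=cv2.INTER_CUBIC))
a=cv2.imread("pics/side0.png")[130:320,220:440]
cv2.imwrite("pics/sidez.png",cv2.resize(a,None,fx=3,fy=3,interpolation=cv2.INTER_CUBIC))
E
```

```text
(no output)
```

View pics/topz.png

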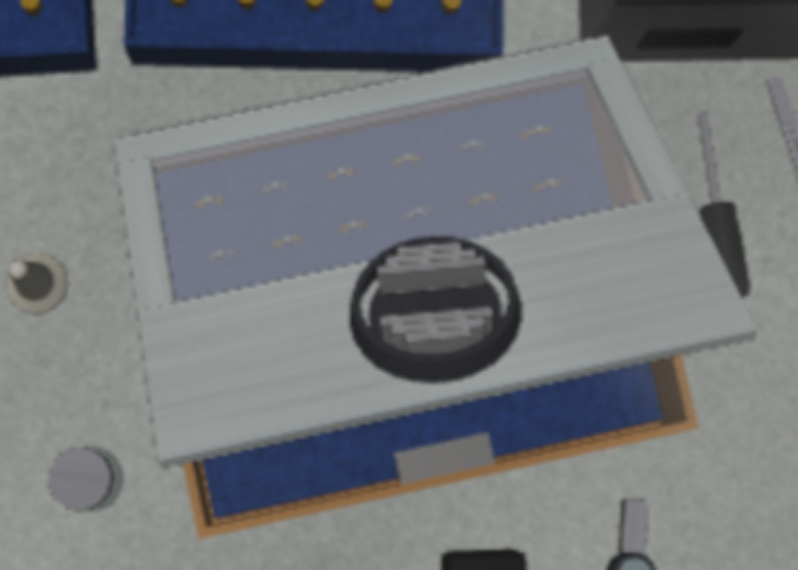

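View pics/sidez.png

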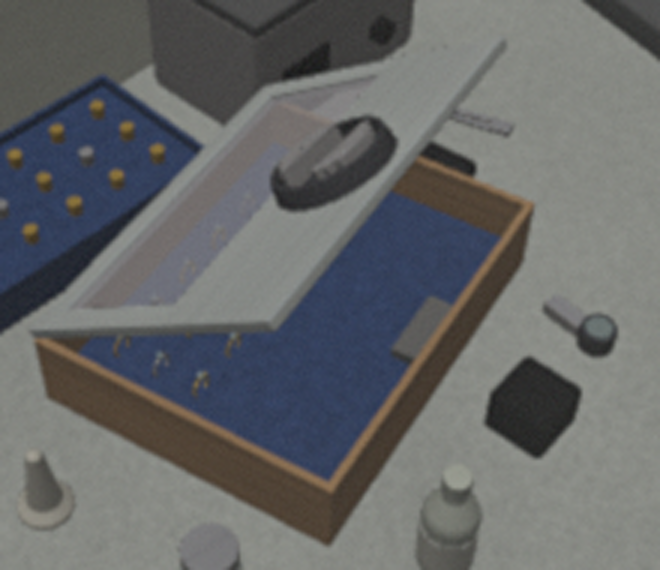

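```bash
cat > h.py <<'E'
import numpy as np
from bench import camera_model
def ray(n,uv,m=None):
    m=m or camera_model(n);K=np.array(m["K"]);P=np.array(m["pose"])
    d=P[:3,:3]@np.linalg.solve(K,[uv[0],uv[1],1.]);return P[:3,3],d/np.linalg.norm(d)
def plane(n,uv,z,m=None):
    o,d=ray(n,uv,m);return o+d*(z-o[2])/d[2]
def tri(rs):
    A=np.zeros((3,3));b=np.zeros(3)
    for o,d in rs:
        M=np.eye(3)-np.outer(d,d);A+=M;b+=M@o
    p=np.linalg.solve(A,b);return p,[np.linalg.norm((np.eye(3)-np.outer(d,d))@(p-o)) for o,d in rs]
def proj(n,p,m=None):
    m=m or camera_model(n);P=np.array(m["pose"]);c=P[:3,:3].T@(np.array(p)-P[:3,3]);u=np.array(m["K"])@c;return u[:2]/u[2]
E
python3 - <<'E'
from h import *
T=lambda u,v:(u/2.85+200-.3,v/2.85+110-.3)
S=lambda u,v:(u/3+220-.3,v/3+130-.3)
d=dict(caseFL=((200,533),(332,487)),caseFR=((697,426),(531,206)),covFL=((163,455),(272,322)),covFR=((753,327),(503,41)),covRL=((117,145),(35,330)),covRR=((607,38),(268,92)))
R={}
for k,(t,s) in d.items():
    p,e=tri([ray("top",T(*t)),ray("side",S(*s))]);R[k]=p;print(k,p.round(4),np.round(e,4))
n=lambda a,b:np.linalg.norm(R[a]-R[b])
print("case w",n("caseFL","caseFR"),"cov",n("covFL","covFR"),n("covRL","covRR"),n("covFL","covRL"),n("covFR","covRR"))
for a,b in(("caseFR","caseFL"),("covFR","covFL"),("covRR","covRL")):
    v=R[b]-R[a];print("yaw",np.degrees(np.arctan2(-v[0],v[1])))
v=(R["covFL"]-R["covRL"]+R["covFR"]-R["covRR"])/2;print("open",np.arctan2(v[2],np.hypot(v[0],v[1])))
for n_,uv,z in(("cone",(212,209),0),("jar",(229,278),.05),("bottle",(296,338),.105),("box",(370,316),.042),("loupe",(422,311),.02),("sdtip",(448,152),.01),("sdend",(461,211),.01),("tw",(473,140),0),("tw",(496,206),0)):print(n_,plane("top",uv,z).round(3))
E
```

```text
caseFL [0.4966 0.0985 0.0693] [0.002 0.002]
caseFR [ 0.5586 -0.2137  0.0628] [0.0002 0.0002]
covFL [0.5424 0.1063 0.2089] [0.0019 0.0019]
covFR [ 0.6041 -0.2046  0.2076] [0.0016 0.0016]
covRL [0.7399 0.1473 0.0761] [0.0015 0.0015]
covRR [ 0.8064 -0.1655  0.0681] [0.0022 0.0022]
case w 0.3184374042813259 cov 0.3170029869100576 0.3198729896532213 0.2415155464763187 0.24875305409767595
yaw 11.236069851213703
yaw 11.238434793993305
yaw 11.996937876886065
open 0.5887973304066212
cone [0.666 0.215 0.   ]
jar [0.533 0.175 0.05 ]
bottle [0.43  0.054 0.105]
box [ 0.459 -0.08   0.042]
loupe [ 0.464 -0.18   0.02 ]
sdtip [ 0.769 -0.245  0.01 ]
sdend [ 0.653 -0.265  0.01 ]
tw [ 0.795 -0.298  0.   ]
tw [ 0.663 -0.337  0.   ]
```

```bash
cat >> h.py <<'E'
from scipy.spatial.transform import Rotation as Ro
from bench import get_obs
def Rt():
    return Ro.from_quat(np.array(get_obs()["eef_rot"]),scalar_first=True).as_matrix()
def st():
    o=get_obs();R=Rt();print("t",round(o["time_s"],2),"p",o["eef_pos"].round(4),"xhead",round(np.degrees(np.arctan2(R[1,0],R[0,0])),1),"ydir",R[:,1].round(3),"F",o["wrist_force"].round(1),"M",o["torque"].round(2),"op",round(o["opening"],2),"q",o["q"].round(2))
def to(p):
    print("tool shift mm",(Rt().T@(np.array(p)-get_obs()["eef_pos"])*1000).round(1))
CX=np.array([.98,.196,0]);CX/=np.linalg.norm(CX);CY=np.array([-CX[1],CX[0],0])
H=np.array([.7727,-.0086,.07])
E
python3 -c "
from h import *
st();print(Rt().round(3));to([.566,.057,.26])"
```

```text
t 0.15 p [0.2225 0.5297 0.2306] xhead 67.2 ydir [-0.001 -0.001 -1.   ] F [ 0.5 -0.9  1.7] M [ 0.02  0.   -0.  ] op 1.0 q [ 0.97  0.18  1.61  0.    1.35 -0.21]
[[ 0.387 -0.001 -0.922]
 [ 0.922 -0.001  0.387]
 [-0.001 -1.     0.   ]]
tool shift mm [-302.8  -29.2 -499.8]
```

```bash
python3 -m jog '[[-10,-3,-16,0,0,0,1],[-20,-4,-33,0,0,0,1],[-20,-4,-33,0,0,0,1],[-20,-4,-33,0,0,0,1],[-20,-4,-33,0,0,0,1],[-20,-4,-33,0,0,0,1],[-20,-4,-33,0,0,0,1],[-20,-2,-33,0,0,0,1]]'; python3 -m jog '[[-20,0,-33,0,0,0,1],[-20,0,-33,0,0,0,1],[-20,0,-33,0,0,0,1],[-20,0,-33,0,0,0,1],[-20,0,-33,0,0,0,1],[-20,0,-33,0,0,0,1],[-20,0,-33,0,0,0,1],[-10,0,-16,0,0,0,1]]'; python3 -c "
from h import *
from bench import camera
import cv2
st();to([.566,.057,.26])
for n in ('wrist','top','side'): cv2.imwrite('pics/%s1.png'%n,camera(n))"
```

```text
time_s: 0.82
eef_pos: [0.3931, 0.2946, 0.2608]
eef_rot: [-0.589, 0.589, 0.392, -0.391]
wrist_force: [0.6, 0.9, 0.3]
opening: -0.001
time_s: 1.48
eef_pos: [0.5638, 0.0583, 0.2599]
eef_rot: [-0.589, 0.59, 0.39, -0.391]
wrist_force: [0.1, -0.7, 0.3]
opening: 0.001
t 1.48 p [0.5638 0.0583 0.2599] xhead 67.0 ydir [ 0.    -0.001 -1.   ] F [ 0.1 -0.7  0.3] M [-0.06  0.02 -0.01] op 0.0 q [-0.11  0.14  1.6  -0.    1.41 -1.28]
tool shift mm [-0.4 -0.1 -2.6]
```

View pics/wrist1.png

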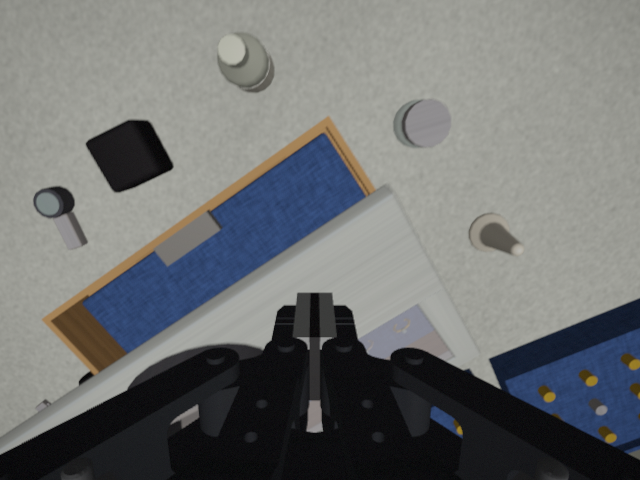

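View pics/side1.png

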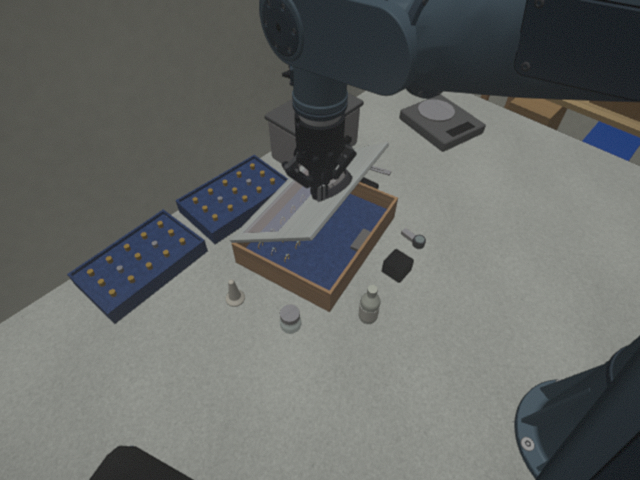

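Closed tip is at (315,315) in the wrist view, over the rail to the left of the collar. The cover is still ajar. Pushing down.

```bash
python3 -m jog '[[0,15,0,0,0,0,1],[0,15,0,0,0,0,1],[0,10,0,0,0,0,1],[0,8,0,0,0,0,1],[0,8,0,0,0,0,1],[0,8,0,0,0,0,1],[0,8,0,0,0,0,1],[0,8,0,0,0,0,1]]';python3 -m jog '[[0,10,0,0,0,0,1],[0,10,0,0,0,0,1],[0,10,0,0,0,0,1],[0,10,0,0,0,0,1],[0,10,0,0,0,0,1],[0,10,0,0,0,0,1],[0,10,0,0,0,0,1],[0,8,0,0,0,0,1]]'; python3 -c "
from h import *
st()"
```

```text
time_s: 2.3
eef_pos: [0.5622, 0.0623, 0.1801]
eef_rot: [-0.589, 0.589, 0.392, -0.391]
wrist_force: [0.1, 0.9, 2.8]
opening: 0.001
time_s: 2.97
eef_pos: [0.5613, 0.0622, 0.1007]
eef_rot: [0.589, -0.589, -0.391, 0.392]
wrist_force: [-2.1, -0.8, 3.1]
opening: -0.003
t 2.97 p [0.5613 0.0622 0.1007] xhead 67.2 ydir [-0.001  0.    -1.   ] F [-2.1 -0.8  3.1] M [-0.02  0.32  0.  ] op -0.0 q [-0.1   0.31  1.73 -0.    1.1  -1.27]
```

```bash
python3 -m jog '[[0,5,0,0,0,0,1],[0,5,0,0,0,0,1],[0,5,0,0,0,0,1],[0,3,0,0,0,0,1],[0,2,0,0,0,0,1]]'; python3 -m jog '[[0,1,0,0,0,0,1],[0,1,0,0,0,0,1]]';python3 -c "
from h import *
st()"
```

```text
time_s: 3.38
eef_pos: [0.5619, 0.0622, 0.0819]
eef_rot: [0.589, -0.589, -0.391, 0.391]
wrist_force: [-1.0, -0.5, 3.7]
opening: -0.001
time_s: 3.55
eef_pos: [0.5621, 0.0622, 0.0804]
eef_rot: [-0.589, 0.589, 0.391, -0.391]
wrist_force: [-2.8, 0.0, 2.3]
opening: 0.0
t 3.55 p [0.5621 0.0622 0.0804] xhead 67.2 ydir [ 0.  0. -1.] F [-2.8  0.   2.3] M [-0.09  0.39 -0.1 ] op 0.0 q [-0.1   0.34  1.74  0.    1.06 -1.27]
```

```bash
python3 -m jog '[[0,1,0,0,0,0,1],[0,1,0,0,0,0,1],[0,1,0,0,0,0,1],[0,0,0,0,0,0,1]]'; python3 -m jog '[[0,1,0,0,0,0,1],[0,1,0,0,0,0,1],[0,0,0,0,0,0,1],[0,0,0,0,0,0,1]]'
```

```text
time_s: 3.88
eef_pos: [0.5622, 0.0622, 0.0799]
eef_rot: [-0.589, 0.589, 0.391, -0.391]
wrist_force: [-11.4, 0.0, 21.0]
opening: 0.001
time_s: 4.22
eef_pos: [0.5623, 0.0623, 0.0798]
eef_rot: [-0.589, 0.589, 0.392, -0.392]
wrist_force: [-17.3, -0.1, 35.4]
opening: 0.001
```

The cover met its hard stop at tip height 0.0798 (expected 0.080). Rising, turning and moving behind the fastener to look at it.

```bash
python3 -m jog '[[0,-5,0,0,0,0,1],[0,-15,0,0,0,0,1],[0,-30,0,0,0,0,1],[0,-30,0,0,0,0,1],[0,-30,0,0,-7,0,0.4],[0,-30,0,0,-7,0,0.4],[0,-20,0,0,-7,0,0.4],[0,-10,0,0,-7,0,0.4]]';python3 -c "
from h import *
st();to([.645,-.035,.25])"
```

```text
time_s: 4.88
eef_pos: [0.564, 0.0621, 0.2495]
eef_rot: [-0.473, 0.477, 0.525, -0.522]
wrist_force: [0.2, -0.3, 0.5]
opening: 0.306
t 4.88 p [0.564  0.0621 0.2495] xhead 95.6 ydir [ 0.007 -0.    -1.   ] F [ 0.2 -0.3  0.5] M [0.01 0.02 0.05] op 0.31 q [-0.1   0.14  1.61  0.    1.38 -1.77]
tool shift mm [-1.045e+02  1.000e-01 -7.120e+01]
```

```bash
python3 -m jog '[[-20,0,-14,0,0,0,0.4],[-26,0,-18,0,0,0,0.4],[-26,0,-18,0,0,0,0.4],[-22,0,-14,0,0,0,0.4],[-10,0,-7,0,0,0,0.4],[0,0,0,0,0,0,0.4],[0,0,0,0,0,0,0.4]]';python3 - <<'E'
from h import *
from bench import camera
import cv2,pickle
st();m={}
for n in ('wrist','top','side'):
    m[n]=camera_model(n); cv2.imwrite('pics/%s2.png'%n,camera(n))
pickle.dump(m,open('m2.pkl','wb'))
a=cv2.imread('pics/side2.png')[130:320,220:440]
cv2.imwrite("pics/sidez2.png",cv2.resize(a,None,fx=3,fy=3,interpolation=cv2.INTER_CUBIC))
E
```

```text
time_s: 5.47
eef_pos: [0.6419, -0.0348, 0.2448]
eef_rot: [-0.477, 0.477, 0.522, -0.522]
wrist_force: [0.4, 0.4, 0.1]
opening: 0.302
t 5.47 p [ 0.6419 -0.0348  0.2448] xhead 95.2 ydir [-0.001  0.001 -1.   ] F [0.4 0.4 0.1] M [0.02 0.03 0.02] op 0.3 q [-0.24  0.32  1.41  0.    1.41 -1.9 ]
```

View pics/wrist2.png

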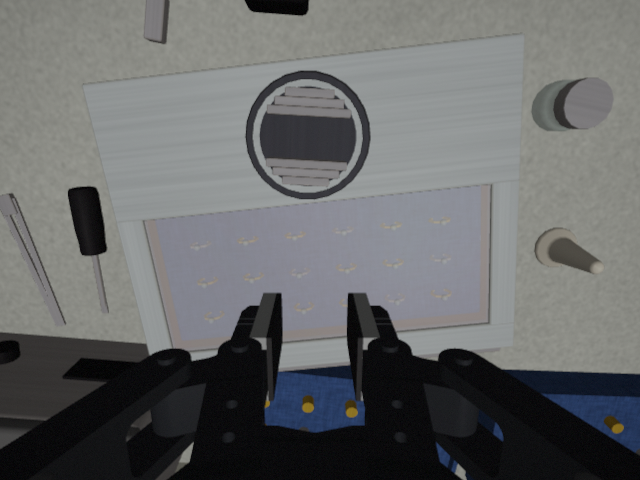

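View pics/sidez2.png

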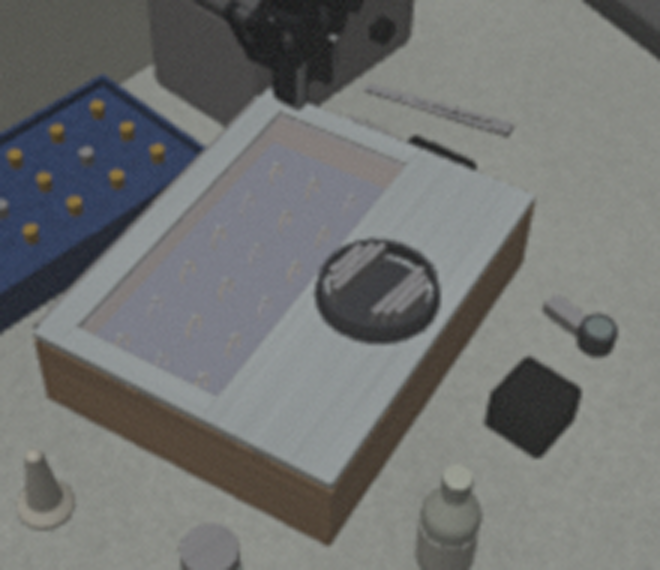

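Cover is shut and level. In the wrist view the collar centre is near (308,134). The slot tilts the other way from the front edge, so the fastener starts partly turned. Zooming to measure.

```bash
python3 - <<'E'
import cv2
a=cv2.imread("pics/wrist2.png")[60:210,230:390]
cv2.imwrite("pics/wz.png",cv2.resize(a,None,fx=4,fy=4,interpolation=cv2.INTER_CUBIC))
a=cv2.imread("pics/top2.png")
cv2.imwrite("pics/tz.png",a)
E
```

```text
(no output)
```

View pics/wz.png

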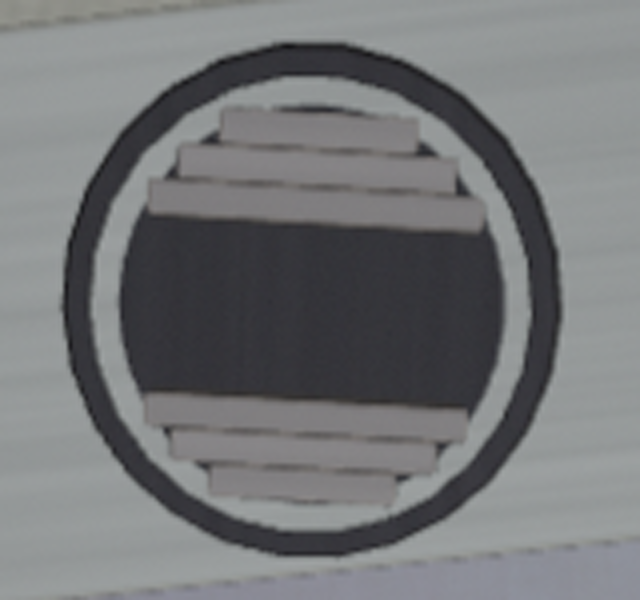

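View pics/tz.png

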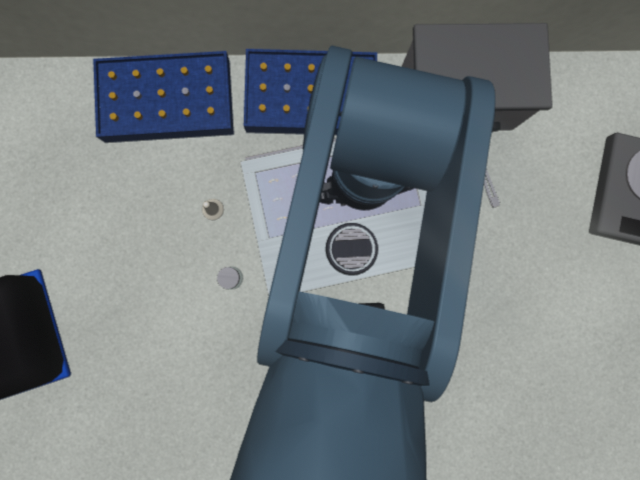

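```bash
python3 - <<'E'
from h import *
import pickle,cv2
m=pickle.load(open('m2.pkl','rb'))
def ell(f,roi):
    g=cv2.cvtColor(cv2.imread(f),cv2.COLOR_BGR2GRAY);x0,y0,x1,y1=roi
    b=(g[y0:y1,x0:x1]<90).astype(np.uint8)
    c,_=cv2.findContours(b,cv2.RETR_EXTERNAL,cv2.CHAIN_APPROX_NONE)
    c=max(c,key=cv2.contourArea);e=cv2.fitEllipse(cv2.convexHull(c));return (e[0][0]+x0,e[0][1]+y0),e[1]
W=ell('pics/wrist2.png',(236,62,382,208));T=ell('pics/top2.png',(320,216,384,282));S=ell('pics/sidez2.png',(300,225,455,355))
print(W,T,S)
Z=lambda u,v:(u/4+230-.4,v/4+60-.4)
w=ray('wrist',W[0],m['wrist']);t=ray('top',T[0],m['top'])
s=ray('side',(S[0][0]/3+219.7,S[0][1]/3+129.7),m['side'])
for n,r in(("wt",[w,t]),("ws",[w,s]),("wts",[w,t,s])):
    p,e=tri(r);print(n,p.round(4),np.round(e,4))
print("plane .096",plane('wrist',W[0],.096,m['wrist']).round(4),plane('top',T[0],.093,m['top']).round(4))
P=[plane('wrist',Z(*q),.101,m['wrist']) for q in((152,214),(480,232),(147,395),(467,410))]
print(np.round(P,4),"ctr",np.mean(P,0).round(4))
for a,b in((0,1),(2,3)):
    v=P[b]-P[a];print(np.degrees(np.arctan2(v[1],v[0])),np.linalg.norm(v))
u=(P[1]-P[0]);u/=np.linalg.norm(u);print("width",np.linalg.norm(np.cross(P[2]-P[0],u)))
C=[plane('wrist',q,.08,m['wrist']) for q in((85,85),(523,37))];v=C[1]-C[0];print(np.round(C,4),"front edge heading",np.degrees(np.arctan2(v[1],v[0])),np.linalg.norm(v))
mid=(C[0]+C[1])/2;d=np.array([v[1],-v[0],0])/np.linalg.norm(v);print("slot from front edge",mid+.055*d)
print("closed form",H-CX*.195+np.array([0,0,.031]))
E
```

```text
((307.4156188964844, 134.45581817626953), (124.24004364013672, 128.2904052734375)) ((351.2951965332031, 248.50191497802734), (51.578590393066406, 51.92168045043945)) ((377.3927001953125, 291.6335754394531), (103.91635131835938, 125.36267852783203))
wt [ 0.5771 -0.045   0.094 ] [0.0025 0.0025]
ws [ 0.5763 -0.0455  0.0843] [0.0015 0.0015]
wts [ 0.5776 -0.0454  0.0836] [0.0027 0.0023 0.0004]
plane .096 [ 0.5749 -0.0462  0.096 ] [ 0.5792 -0.0438  0.093 ]
[[ 0.5632 -0.0745  0.101 ]
 [ 0.5611 -0.0182  0.101 ]
 [ 0.5937 -0.0737  0.101 ]
 [ 0.5912 -0.0171  0.101 ]] ctr [ 0.5773 -0.0459  0.101 ]
92.14735141983066 0.05635224312766902
92.50077857523523 0.05664503460165888
width 0.0304579202757396
[[ 0.5552 -0.2094  0.08  ]
 [ 0.496   0.0984  0.08  ]] front edge heading 100.8919667748095 0.31340390579942606
slot from front edge [ 0.57958622 -0.04509631  0.08      ]
closed form [ 0.58148677 -0.04684265  0.101     ]
```

Slot centre ≈ (0.578, -0.0455, 0.101) and heading 92.3°. The checks agree: width 30.5 mm, length 56.5 mm, collar by triangulation at z 0.094, 55 mm from the front edge. The fastener is at ≈ 0.15 rad. Aligning the half-open fingers along the slot.

```bash
python3 -c "
from h import *
to([.578,-.0455,.13])"
python3 -m jog '[[0,0,0,0,3,0,0.4],[0,0,0,0,0,0,0.4]]'; python3 -c "
from h import *
st();to([.578,-.0455,.13])"
```

```text
tool shift mm [ -6.1 115.3  64.3]
time_s: 5.78
eef_pos: [0.6416, -0.0337, 0.2456]
eef_rot: [-0.49, 0.49, 0.51, -0.509]
wrist_force: [0.3, -0.0, 0.3]
opening: 0.302
t 5.78 p [ 0.6416 -0.0337  0.2456] xhead 92.2 ydir [ 0.  0. -1.] F [ 0.3 -0.   0.3] M [-0.05 -0.05  0.01] op 0.3 q [-0.24  0.32  1.41  0.    1.41 -1.85]
tool shift mm [ -9.4 115.6  64.1]
```

```bash
python3 -m jog '[[-1,10,8,0,0,0,0.4],[-2,20,16,0,0,0,0.4],[-2,20,16,0,0,0,0.4],[-2,20,14,0,0,0,0.4],[-2,20,10,0,0,0,0.4],[0,15,0,0,0,0,0.4],[0,10,0,0,0,0,0.4],[0,0,0,0,0,0,0.4]]';python3 - <<'E'
from h import *
from bench import camera
import cv2
st();to([.578,-.0455,.088])
a=camera('wrist');cv2.imwrite('pics/w3.png',a)
a=camera('side')[130:320,220:440]
cv2.imwrite("pics/s3.png",cv2.resize(a,None,fx=3,fy=3,interpolation=cv2.INTER_CUBIC))
E
```

```text
time_s: 6.45
eef_pos: [0.5769, -0.0454, 0.1283]
eef_rot: [0.491, -0.489, -0.509, 0.51]
wrist_force: [-0.5, 1.2, 0.1]
opening: 0.302
t 6.45 p [ 0.5769 -0.0454  0.1283] xhead 92.3 ydir [-0.003  0.001 -1.   ] F [-0.5  1.2  0.1] M [-0.01  0.02 -0.04] op 0.3 q [-0.28  0.3   1.68  0.    1.16 -1.89]
tool shift mm [-0.1 40.3 -1.2]
```

View pics/w3.png

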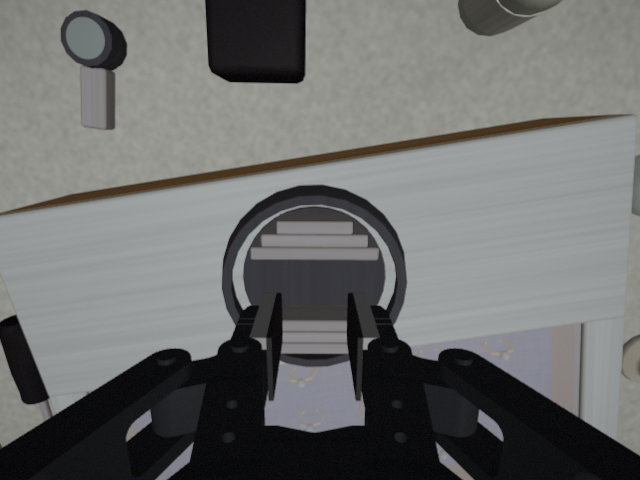

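View pics/s3.png

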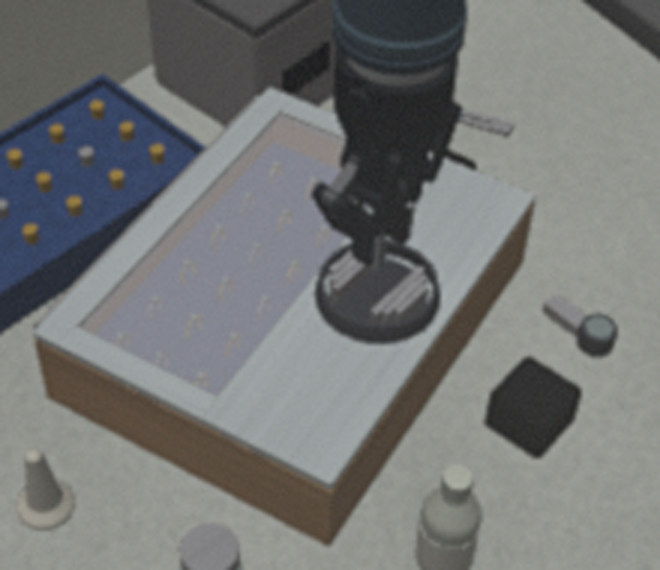

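The fingers straddle the slot symmetrically: collar centre column ≈ 314 against finger columns 268 and 362, and parallel to the cheeks. Lowering.

```bash
python3 -m jog '[[0,8,-1,0,0,0,0.4],[0,8,0,0,0,0,0.4],[0,6,0,0,0,0,0.4],[0,4,0,0,0,0,0.4],[0,0,0,0,0,0,0.4]]';  python3 -m jog '[[0,4,0,0,0,0,0.4],[0,4,0,0,0,0,0.4],[0,3,0,0,0,0,0.4],[0,3,0,0,0,0,0.4],[0,0,0,0,0,0,0.4]]';python3 -c "
from h import *
st()"
```

```text
time_s: 6.97
eef_pos: [0.5787, -0.0461, 0.1029]
eef_rot: [0.491, -0.49, -0.509, 0.51]
wrist_force: [-0.8, -0.1, -0.9]
opening: 0.3
time_s: 7.38
eef_pos: [0.579, -0.0463, 0.0895]
eef_rot: [0.491, -0.49, -0.509, 0.51]
wrist_force: [0.5, 0.4, 0.2]
opening: 0.296
t 7.38 p [ 0.579  -0.0463  0.0895] xhead 92.2 ydir [-0.001  0.    -1.   ] F [0.5 0.4 0.2] M [ 0.01 -0.02 -0.05] op 0.3 q [-0.28  0.36  1.7  -0.    1.09 -1.89]
```

```bash
python3 -m jog '[[0,2,0,0,0,0,0.4],[0,0,0,0,3,0,0.4],[0,0,0,0,4,0,0.4],[0,0,0,0,4,0,0.4],[0,0,0,0,4,0,0.4],[0,0,0,0,4,0,0.4],[0,0,0,0,4,0,0.4],[0,0,0,0,0,0,0.4]]';python3 - <<'E'
from h import *
from bench import camera
import cv2
st()
a=camera('wrist');cv2.imwrite('pics/w4.png',a)
E
```

```text
time_s: 8.05
eef_pos: [0.5788, -0.0459, 0.0882]
eef_rot: [0.583, -0.582, -0.401, 0.401]
wrist_force: [-3.4, 1.9, 0.9]
opening: 0.3
t 8.05 p [ 0.5788 -0.0459  0.0882] xhead 69.1 ydir [-0.001  0.001 -1.   ] F [-3.4  1.9  0.9] M [0.24 0.44 0.09] op 0.3 q [-0.28  0.36  1.7   0.    1.09 -1.49]
```

View pics/w4.png

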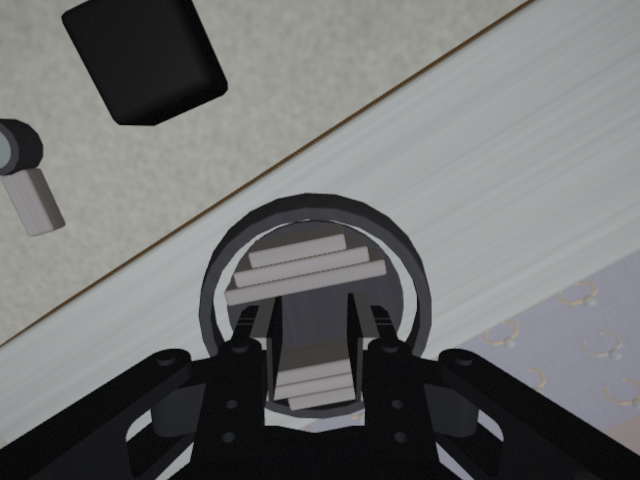

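The slot is being turned: it now sits ~21° from the front edge (was ~9°), lagging the fingers by ~11°. Continuing.

```bash
python3 -m jog '[[0,0,0,0,5,0,0.4],[0,0,0,0,6,0,0.4],[0,0,0,0,6,0,0.4],[0,0,0,0,6,0,0.4],[0,0,0,0,6,0,0.4],[0,0,0,0,6,0,0.4],[0,0,0,0,5,0,0.4],[0,0,0,0,0,0,0.4]]';python3 -c "
from h import *
st()"
```

```text
time_s: 8.77
eef_pos: [0.5787, -0.0458, 0.0881]
eef_rot: [0.685, -0.684, -0.177, 0.178]
wrist_force: [-4.2, 1.4, 2.7]
opening: 0.304
t 8.77 p [ 0.5787 -0.0458  0.0881] xhead 29.1 ydir [-0.002  0.001 -1.   ] F [-4.2  1.4  2.7] M [0.34 0.65 0.02] op 0.3 q [-0.28  0.36  1.7   0.    1.09 -0.79]
```

```bash
python3 -m jog '[[0,0,0,0,5,0,0.4],[0,0,0,0,5,0,0.4],[0,0,0,0,5,0,0.4],[0,0,0,0,4,0,0.4],[0,0,0,0,3,0,0.4],[0,0,0,0,0,0,0.4]]';python3 - <<'E'
from h import *
from bench import camera
import cv2
st()
a=camera('wrist');cv2.imwrite('pics/w5.png',a)
E
```

```text
time_s: 9.27
eef_pos: [0.5788, -0.0457, 0.0881]
eef_rot: [0.706, -0.705, -0.044, 0.045]
wrist_force: [-3.3, 3.3, 1.5]
opening: 0.297
t 9.27 p [ 0.5788 -0.0457  0.0881] xhead 7.2 ydir [-0.002  0.001 -1.   ] F [-3.3  3.3  1.5] M [ 0.47  0.56 -0.02] op 0.3 q [-0.28  0.36  1.7   0.    1.09 -0.41]
```

View pics/w5.png

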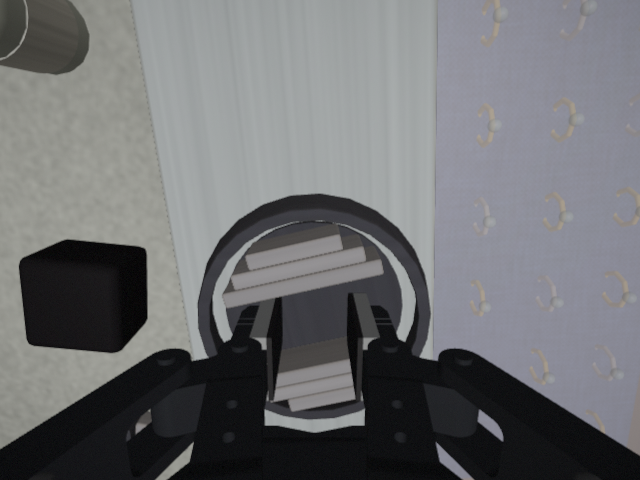

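```bash
python3 -m jog '[[0,0,0,0,3,0,0.4],[0,0,0,0,2,0,0.4],[0,0,0,0,0,0,0.4]]'; python3 -c "
from h import *
st()";python3 -m jog '[[0,0,0,0,2,0,0.4],[0,0,0,0,1,0,0.4],[0,0,0,0,0,0,0.4]]'; python3 -c "
from h import *
st()"
```

```text
time_s: 9.57
eef_pos: [0.5788, -0.0457, 0.0881]
eef_rot: [0.707, -0.707, -0.014, 0.015]
wrist_force: [-4.4, 3.7, 2.5]
opening: 0.299
t 9.57 p [ 0.5788 -0.0457  0.0881] xhead 2.3 ydir [-0.002  0.001 -1.   ] F [-4.4  3.7  2.5] M [0.5  0.64 0.05] op 0.3 q [-0.28  0.36  1.7   0.    1.09 -0.32]
time_s: 9.82
eef_pos: [0.5788, -0.0457, 0.0881]
eef_rot: [0.707, -0.707, 0.005, -0.004]
wrist_force: [-3.6, 3.9, 3.1]
opening: 0.295
t 9.82 p [ 0.5788 -0.0457  0.0881] xhead -0.7 ydir [-0.002  0.001 -1.   ] F [-3.6  3.9  3.1] M [0.51 0.64 0.03] op 0.3 q [-0.28  0.36  1.7   0.    1.09 -0.27]
```

```bash
python3 -m jog '[[0,0,0,0,2,0,0.4],[0,0,0,0,0,0,0.4]]'; python3 -c "
from h import *
st()";python3 -m jog '[[0,0,0,0,2,0,0.4],[0,0,0,0,0,0,0.4]]'; python3 - <<'E'
from h import *
from bench import camera
import cv2
st()
a=camera('wrist');cv2.imwrite('pics/w6.png',a)
E
```

```text
time_s: 9.98
eef_pos: [0.5788, -0.0456, 0.0881]
eef_rot: [0.707, -0.707, 0.017, -0.016]
wrist_force: [-4.6, 4.2, 2.4]
opening: 0.3
t 9.98 p [ 0.5788 -0.0456  0.0881] xhead -2.7 ydir [-0.002  0.001 -1.   ] F [-4.6  4.2  2.4] M [0.56 0.61 0.15] op 0.3 q [-0.28  0.36  1.7   0.    1.09 -0.24]
time_s: 10.15
eef_pos: [0.579, -0.0455, 0.0882]
eef_rot: [0.707, -0.706, 0.029, -0.028]
wrist_force: [-2.6, 4.2, 1.9]
opening: 0.306
t 10.15 p [ 0.579  -0.0455  0.0882] xhead -4.6 ydir [-0.001  0.001 -1.   ] F [-2.6  4.2  1.9] M [0.63 0.55 0.56] op 0.31 q [-0.28  0.36  1.7   0.    1.09 -0.2 ]
```

View pics/w6.png

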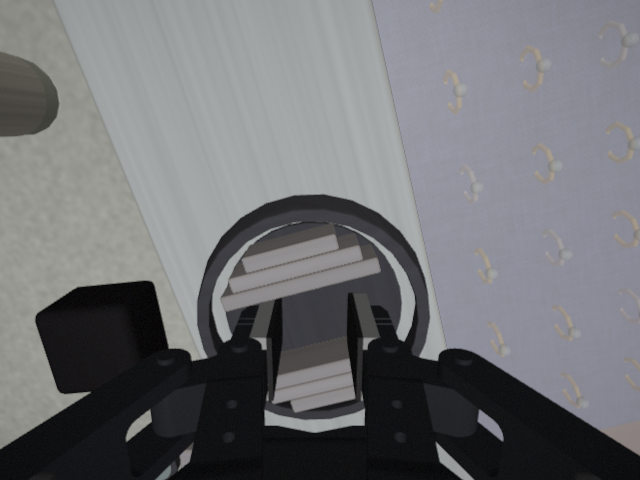

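The vertical moment jumped from ≈0.05 to 0.56 N·m, so the fastener is at its stop. Holding, then backing off within the slack and lifting out.

```bash
python3 -m jog '[[0,0,0,0,1,0,0.4],[0,0,0,0,0,0,0.4],[0,0,0,0,0,0,0.4],[0,0,0,0,-4,0,0.4],[0,0,0,0,-4,0,0.4],[0,0,0,0,-4,0,0.4],[0,0,0,0,0,0,0.4]]'; python3 -c "
from h import *
st()"
```

```text
time_s: 10.78
eef_pos: [0.5802, -0.0467, 0.0886]
eef_rot: [-0.706, 0.706, 0.041, -0.039]
wrist_force: [0.3, 0.9, 0.2]
opening: 0.297
t 10.78 p [ 0.5802 -0.0467  0.0886] xhead 6.5 ydir [ 0.002 -0.001 -1.   ] F [0.3 0.9 0.2] M [-0.02  0.02 -0.  ] op 0.3 q [-0.28  0.36  1.7  -0.    1.08 -0.4 ]
```

```bash
python3 -m jog '[[0,-5,0,0,0,0,0.4],[0,-10,0,0,0,0,0.4],[0,-20,0,0,0,0,0.4],[0,-30,0,0,0,0,0.4],[0,-30,-15,0,0,0,0.4],[0,-30,-25,0,0,0,0.4],[0,-25,-25,0,0,0,0.4],[0,0,0,0,0,0,0.4]]'; python3 - <<'E'
from h import *
from bench import camera
import cv2,pickle
st()
m={}
for n in ('wrist','side','top'):
    m[n]=camera_model(n);a=camera(n);cv2.imwrite(f'pics/{n}7.png',a)
pickle.dump(m,open('m7.pkl','wb'))
E
```

```text
time_s: 11.45
eef_pos: [0.5902, -0.1162, 0.2466]
eef_rot: [-0.703, 0.709, 0.041, -0.033]
wrist_force: [0.8, 0.0, -0.0]
opening: 0.301
t 11.45 p [ 0.5902 -0.1162  0.2466] xhead 6.0 ydir [ 0.012 -0.007 -1.   ] F [ 0.8  0.  -0. ] M [ 0.01 -0.    0.04] op 0.3 q [-0.39  0.22  1.53 -0.    1.38 -0.5 ]
```

View pics/wrist7.png

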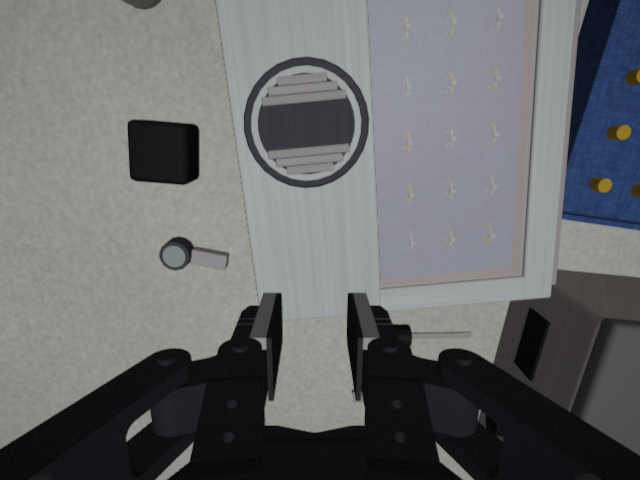

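View pics/side7.png

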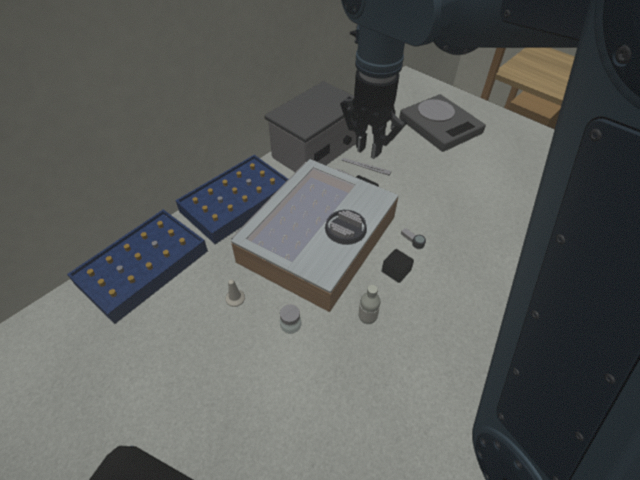

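```bash
python3 - <<'E'
import cv2
a=cv2.imread("pics/wrist7.png")[50:200,230:390]
cv2.imwrite("pics/wz7.png",cv2.resize(a,None,fx=4,fy=4,interpolation=cv2.INTER_CUBIC))
E
```

```text
(no output)
```

View pics/wz7.png

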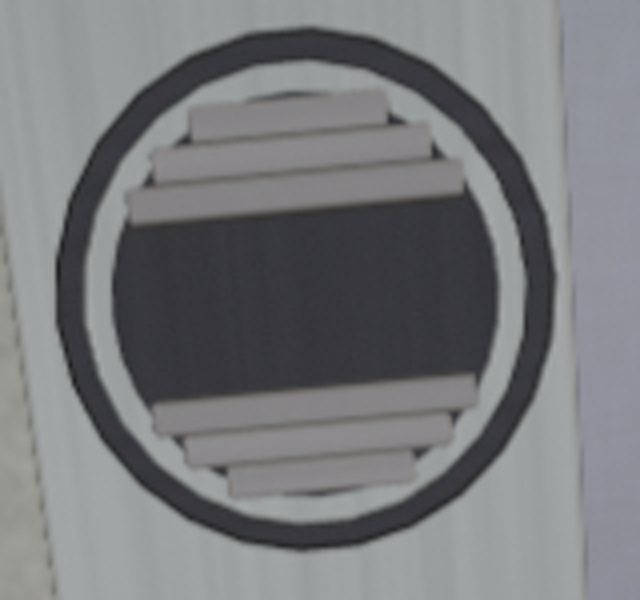

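```bash
python3 - <<'E'
from h import *
import pickle
m=pickle.load(open('m7.pkl','rb'))['wrist']
Z=lambda u,v:(u/4+230-.4,v/4+50-.4)
hd=lambda p,q,z:np.degrees(np.arctan2(*(plane('wrist',q,z,m)-plane('wrist',p,z,m))[1::-1]))
s=[hd(Z(133,223),Z(465,196),.101),hd(Z(152,404),Z(476,376),.101)]
f=hd((258,300),(218,0),.08)%180; g=hd((380,288),(368,0),.08)%180
print(s,f,g,"turn deg",[f-x for x in s],"by case yaw",[101.3-x for x in s],"need>83.1")
# front edge height: cover corner FR
t=pickle.load(open('m7.pkl','rb'))
E
python3 - <<'E'
import cv2,numpy as np
a=cv2.imread('pics/side0.png').astype(int);b=cv2.imread('pics/side7.png').astype(int)
for n,(x,y) in dict(cone=(234,291),jar=(290,318),bottle=(369,304),box=(398,264),loupe=(414,239)).items():
    s=(slice(y-20,y+20),slice(x-15,x+15));print(n,np.abs(a[s]-b[s]).mean().round(1))
E
```

```text
[np.float64(10.406071356486983), np.float64(10.765524578738471)] 100.65848675167524 100.90818957516848 turn deg [np.float64(90.25241539518825), np.float64(89.89296217293676)] by case yaw [np.float64(90.89392864351302), np.float64(90.53447542126153)] need>83.1
cone 5.1
jar 5.3
bottle 5.0
box 4.7
loupe 5.2
```

View pics/top7.png

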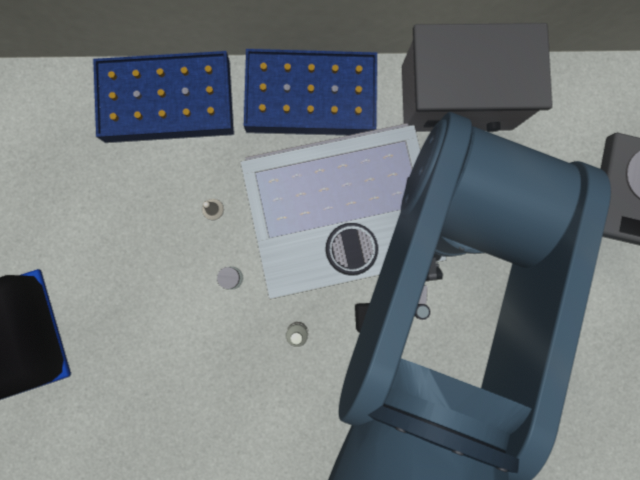

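The slot is square to the front edge (≈90°), the cover is shut and the bystanders look unmoved. The robot is clear of everything and still, so I'm handing in.

```bash
python3 -c "
from bench import *
print(hand_in(), get_obs()['time_s'])"
```

```text
the job is handed in; nothing more can be done
the job is handed in; nothing more can be done
```

The cover is shut and the fastener is turned to its locked stop. I handed the job in at about 11.6 s of the 51 s limit; no verdict is reported.

**What I did:** I pushed the cover shut with the closed fingertips on the left of its rail. I then set the part-open fingertips (about 0.3 of full opening) in the slot, turned clockwise to the stop, backed off within the slack and lifted clear.

**Last checks:**
- **Cover:** the tip met a hard stop at 79.8 mm (expected 80), reaching 35 N. The later pictures show the cover level on the case.
- **Fastener:** the moment about the turning axis jumped from about 0.05 to 0.56 N·m at the stop. The last wrist picture puts the slot 90° from the front edge, give or take about 1°. It started at about 9°.
- **Bystanders:** the cone, jar, bottle, box and loupe are unchanged in the side view. I judged the screwdriver and tweezers only by eye; they are partly hidden in the last pictures.
- **Robot:** the wrist force was back to about zero, with the gripper about 150 mm above the cover.

**Disagreements:**
- The views put the slot centre within about 5 mm of each other. I used the middle value, and the fingers entered the slot without contact.
- The collar's height came out at 84 mm from the wrist and side views and 94 mm from wrist and top. The text gives 96 mm.

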